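# Blank off an air port with a push-in plug

## Task

Take the orange blanking plug out of its grey rest block and push it, gently but fully home, into the push-in air port with the blue collar, past the point where the port's claws snap into the plug's groove. Then tug it upward, without forcing it, until the blue collar visibly rises, to prove that it is locked, and let go. Leave the other things where they are.

Things in the scene. Friction and masses are not known exactly. Their poses are not given: they have to be found in the camera images.
- plug: Orange rigid blanking plug, 128 mm long, 50 to 85 g, upright in the rest block. Origin: centre of its flat tip (bottom); +z to its top. By height above the tip: cone 10 to 18 mm diameter (0-8 mm), head 18 (8-22), groove 10 diameter, square shoulders (22-30), shank 18 (30-68), black flange 26 (68-74), handle 18 to be gripped (74-128). The flange never reaches the port.
- rest: Grey block, 60 x 60 x 40 mm, fixed to the worktop; origin at the centre of its underside. The plug stands in a hole of 21 mm in the middle of its top, 30 mm deep (hole floor 10 mm above the worktop).
- blue_port: Push-in air port with blue collar and ring, fixed: base plate 62 x 62 x 8 mm, round steel body 40 to 48 mm in diameter, 74 mm high over all. Origin at the centre of its underside. Vertical bore, 21 mm diameter. A rigid end stop lies in it 42 to 62 mm below the mouth; the depth differs from port to port and cannot be seen. More than 25 N on the plug damages the port.
- blue_mouth (a point): Centre of the blue port's mouth, on the top face of the blue collar, 74 mm above the worktop.
- collar (a joint): Blue collar ring, 36 mm diameter, m of rise: 0 at rest, at most 0.004. It rises with the claws when a locked plug is pulled up, against weight and spring: 3 N lifts it off, 6.5 N holds it at 2 mm, 10 N at 4 mm, where it stops. It goes down again by itself.
- claw (a joint): Outward travel of one of four spring claws hidden in the blue bore, m: 0 closed (empty, or in the plug's groove), 0.0025 when spread by head or shank. The claws' tops are 28 mm above the end stop. Pushing the cone through takes 4 to 10 N, the head less; they snap into the groove 2 mm before the tip meets the stop.
- red_port: The same sort of port with a red collar: not to be used. Fixed, same size; origin at the centre of its underside.
- spray: Bystander: spray bottle, 56 x 120 x 272 mm.
- pens: Bystander: pot of pens, 79 x 88 x 153 mm.
- tape: Bystander: roll of tape lying flat, 93 mm across, 48 mm high.
- weight: Bystander: brass-coloured weight, 33 mm across, 50 mm high.
- glue: Bystander: glue stick lying down, 20 x 98 x 20 mm.
- pad: Bystander: yellow note pad, 76 x 76 x 12 mm.
- key: Bystander: black hex key lying down, 29 x 73 x 4 mm.

How it is judged:
On the way, in this order (a step that is already met when the one before it is completed fails the run):
1. the plug is pushed into the blue port until the claws have snapped into its groove (z of plug in the frame of blue_mouth below -0.039 m and horizontal distance between plug and blue_mouth below 0.005 m and value of joint claw below 0.001 m), for 0.1 s.
2. it is tugged upward, locked, so that the collar rises by 2 mm or more (value of joint collar above 0.002 m and value of joint claw below 0.001 m and z of plug in the frame of blue_mouth below -0.036 m), for 0.1 s.
At the end, for the whole second after the job is handed in: The plug stands at rest in the blue port, within 0.12 rad of upright, its tip more than 39 mm below the mouth and within 5 mm of its axis, the claws closed (under 1 mm) in its groove, the collar back down (under 1 mm) (all of step 1 and angle between plug's own z axis and vertical below 0.12 rad and value of joint collar below 0.001 m and linear speed of plug below 0.02 m/s); the robot touches nothing.
It fails at once if the plug and the blue port press on each other with more than 25 N (forced against the stop or the claws) (contact force between plug and blue_port above 25 N).
It fails at once if a bystander is moved by more than 25 mm (distance of any of spray, pens, tape, weight, glue, pad, key from where it was at the start of the episode above 0.025 m).
It also fails if it takes over 69 s, if anything falls off the work surface, if the arm or the gripper's body presses on something with over 40 N, if the wrist force passes 120 N, or if a joint passes its speed limit or range.

## Robot

A 7-joint arm with a two-finger parallel gripper is mounted at the origin on the work surface; the furniture and walls round the work are solid. World frame = base frame: x ahead of the robot, y to its left, z up, the work surface at z = 0. Lengths are in m, angles in rad, forces in N, time in s.
With the tool pointing down it reaches from about 0.4 to 0.875 m from the base axis. Payload 4.4 kg.
Tool frame: the origin (TCP) lies on the mounting face of the last link; the fingertips stand 173 mm ahead of it and the grasp point (between the pads) lies 155 mm ahead of it (env.tip_reach is the z of the fingertips in the tool frame, in m); z points along the fingers, y is the direction in which the jaws open and shut (so a half turn about z gives the same grasp; the last joint's range is limited). The gripper opens to 85 mm and grips with 20 to 120 N. Pads are 22 mm wide; open, the fingers measure 114 mm over their backs; the gripper's body (76 mm by 85 mm) begins 54 mm behind the grasp point. The pads swing forward as they close: fully open they stand 13 mm farther back than shut.
Start: joints at [-1.357, 0.628, 0.038, 1.517, -0.027, 0.996, -0.02], TCP at [0.179, 0.625, 0.405] pointing down, gripper open.
Joint ranges: [-3.06, 3.06], [-0.37, 2.12], [-1.25, 1.32], [0.18, 2.47], [-1.1, 4.24], [0.23, 1.98], [-2.94, 2.94]. Speed limits (rad/s): [2.57, 2.57, 3.14, 3.14, 3.14, 3.14, 3.14].

## Interface

Orientations are given as a unit quaternion [x, y, z, w].
In Python, from rig import env gives the robot as it stands.
- The arm moves only by the tool servo_tool, never from a script. Its argument "steps" is a list that holds one entry, the list of rows, each a list of 7 numbers: the shift along the tool's x, y, z in mm, then the turn, a rotation vector about the tool's x, y, z in rad, then the opening, from -1 (shut) to 1 (fully open), so that 0 is half open. In form: [[[tx, ty, tz, wx, wy, wz, fingers], ...]]. A call has 1 to 8 rows; each row is the pose to reach, as a shift and turn from the pose commanded when the call began, along the tool's axes at that moment; what a row does not reach only later rows make up. A row lasts 1/8 s, in which the tool goes at most 62.5 mm and 10.7 degrees, less where a joint would pass 70% of its speed; a pose out of reach is approached as far as the arm can. A call with a gripper value outside its range is refused whole. The fingers move at their own pace and stop on an object; "force" is the grip in N (left out, the last holds). Time passes only in rows, so rows that repeat a pose let the fingers close. It gives the time, the measured TCP pose, the force and the opening at its end, in the units of the state.
- env.state(): the state, without advancing time (a new reading comes with each control period).
- env.camera(name): name is "scene" or "top" or "wrist"; returns a dict with "frame" (420x560x3 uint8, blue, green, red), "depth" (420x560 float32, m along the optical axis (not along the pixel's ray), 0 where there is no reading), "fx", "fy", "cx", "cy" (pixels), "D" ([k1, k2, p1, p2, k3] as OpenCV has them; the pictures are not rectified), "xyz" and "rotation" of the camera in the world; the wrist camera has in their place "T_tool_cam" (4x4, takes a point from camera to tool coordinates, whose origin is the TCP and whose axes are the flange's). Camera axes: x right, y up, looking along -z (the intrinsics and any distortion apply to the point x, -y, -z); pixel columns grow to the right and rows downward; lengths in m; the calibration is good to about 2 mm. A picture is of the moment at which its call begins: read the wrist's pose just before it.
- env.job_done(): hands the job in, once; it reports no verdict.
The state is a dict: "clock": time; "qpos": joint angles; "dq": joint speeds; "effort": joint torques, N m; "position": TCP position; "tcp_rot": TCP orientation; "wrist_force": force on the tool from outside, world axes, zero at the start; "ft_torque": the same for the moment, N m; "width": finger opening in m.
Only numpy, scipy, OpenCV 4.12 (cv2) and the standard library are available. Lean on these libraries where they do the work, as an engineer would, in place of code of your own. Each camera call takes 0.05 s, during which the arm holds its last target. There are 200 camera calls.

## Working session

There is one attempt and no reset: what is moved stays moved. The work goes in short steps, Python scripts to look and compute and a tool call to move; the robot and the scene stay as the last step left them, time stands still between calls to the robot, and variables do not carry over. Pictures are saved under pics/ and viewed, about 8 in all and at most 12, crops included, and the job is handed in when it is done.

Besides the shell and the picture viewer there is one more tool, called after ">>>" by a JSON object that holds its "method" and its "body", one argument or row to a line. servo_tool: Moves the arm, as the interface text tells. Its arguments: {"type":"object","properties":{"steps":{"type":"array"},"force":{"type":"number"}},"required":["steps"]}

```bash
mkdir -p pics; ls; python3 - <<'E'
from rig import env
import cv2,numpy as np
s=env.state();print({k:np.round(v,4) for k,v in s.items()}, env.tip_reach)
ims=[]
for n in("top","scene"):
    c=env.camera(n); np.save(f"{n}.npy",c,allow_pickle=True); ims.append(c["frame"]);print(n,c["fx"],c["cx"],c["cy"],c["D"],c["xyz"],np.round(c["rotation"],3))
    cv2.imwrite(f"pics/{n}.png",cv2.resize(c["frame"],(800,600)))
E
```

```text
pics
{'clock': np.float64(0.0), 'qpos': array([-1.3568,  0.6294,  0.0384,  1.5184, -0.0269,  0.9963, -0.02  ]), 'dq': array([ 0.0006, -0.0018, -0.0018,  0.0007, -0.0019, -0.0025, -0.0001]), 'effort': array([ 8.00000e-04, -5.63413e+01,  1.22630e+00, -1.93444e+01,
        1.10000e-02,  1.03000e-02,  0.00000e+00]), 'position': array([0.1794, 0.6245, 0.4038]), 'tcp_rot': array([ 1.394e-01,  9.902e-01, -9.000e-04, -1.000e-04]), 'wrist_force': array([ 0.8528,  0.7045, -1.0533]), 'ft_torque': array([0.034 , 0.0171, 0.0249]), 'width': np.float64(0.0853)} 0.1734
top 381.4224044108633 281.23962294542923 207.92074787520397 [-0.00186328  0.          0.          0.          0.        ] [ 0.31956682 -0.03376036  1.01097494] [-0.07   0.078  0.745 -0.659]
scene 490.62142191153947 282.59529757859895 211.32346658920494 [-0.09564492  0.          0.          0.          0.        ] [-0.49166109  0.44137971  1.27200465] [-0.191  0.318  0.782 -0.501]
```

View pics/top.png

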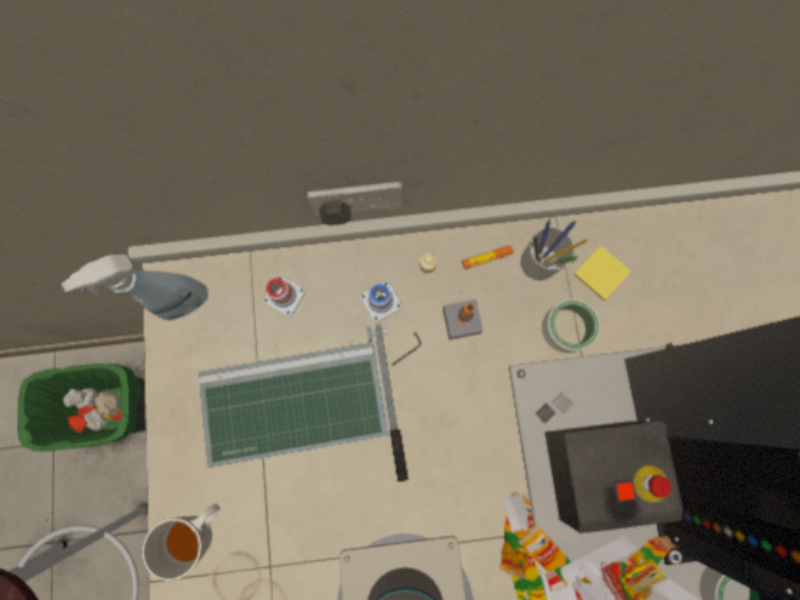

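View pics/scene.png

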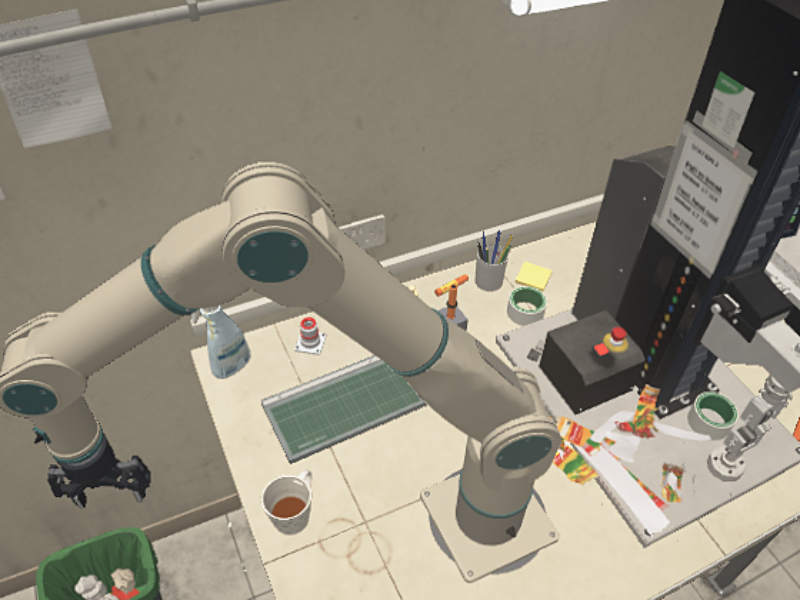

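The top view shows the blue port at about (380,295) and the plug in its rest block at about (465,312). The red port is at (280,292), and the weight, glue, pens and tape are nearby.

```bash
cat > h.py <<'E'
import cv2,numpy as np
from scipy.spatial.transform import Rotation as R
def pose(c,s=None):
    if "T_tool_cam" in c:
        T=np.eye(4);T[:3,:3]=R.from_quat(s["tcp_rot"]).as_matrix();T[:3,3]=s["position"]
        T=T@np.array(c["T_tool_cam"]);return T[:3,:3],T[:3,3]
    r=np.array(c["rotation"]);return (R.from_quat(r).as_matrix() if r.size==4 else r),np.array(c["xyz"])
def ray(c,uv,s=None):
    K=np.array([[c["fx"],0,c["cx"]],[0,c["fy"],c["cy"]],[0,0,1]])
    p=cv2.undistortPoints(np.float64([[uv]]),K,np.float64(c["D"]))[0,0]
    M,o=pose(c,s);return o,M@np.array([p[0],-p[1],-1])
def onz(c,uv,z,s=None):
    o,d=ray(c,uv,s);return o+d*(z-o[2])/d[2]
def blobs(c,lo,hi,n=4,amin=15):
    m=cv2.inRange(cv2.cvtColor(c["frame"],cv2.COLOR_BGR2HSV),lo,hi)
    k,l,st,ce=cv2.connectedComponentsWithStats(m)
    i=[j for j in np.argsort(-st[:,4]) if j and st[j,4]>=amin][:n]
    return [(st[j],ce[j],l==j) for j in i]
def dpt(c,uv,s=None):
    u,v=np.int32(np.round(uv));o,d=ray(c,uv,s);return o+d*c["depth"][v,u]
E
python3 - <<'E'
from h import *
c=np.load("top.npy",allow_pickle=True).item()
for nm,lo,hi,z in(("blue",(100,110,60),(125,255,255),.074),("orange",(5,120,80),(16,255,255),.138)):
    for st,ce,m in blobs(c,lo,hi,6):
        print(nm,st,ce.round(1),onz(c,ce,z).round(3),"depthpt",dpt(c,ce).round(3))
f=c["frame"][180:260,230:370];cv2.imwrite("pics/crop.png",cv2.resize(f,None,fx=5.5,fy=5.5,interpolation=cv2.INTER_CUBIC))
for uv in((323,224),(266,206),(299,183)):print(uv,dpt(c,uv).round(3))
E
```

```text
blue [259 200  13  12  52] [265.3 205.2] [ 0.529 -0.018  0.074] depthpt [ 0.544 -0.017  0.009]
blue [524 376   6   5  21] [526.2 378. ] [ 0.053 -0.567  0.074] depthpt [ 0.114 -0.445  0.289]
orange [117 366  22  27 466] [127.3 379.6] [0.171 0.316 0.138] depthpt [0.153 0.361 0.027]
orange [374 375  19  26 138] [383.  388.1] [ 0.089 -0.223  0.138] depthpt [ 0.067 -0.241  0.055]
orange [ 47 285  14  18 117] [ 53.7 294.5] [0.369 0.473 0.138] depthpt [ 0.409  0.883 -0.569]
orange [351 388  24  12 114] [362.9 393.9] [ 0.083 -0.179  0.138] depthpt [ 0.057 -0.195  0.043]
orange [433 337  12  13 110] [437.8 343.2] [ 0.164 -0.358  0.138] depthpt [ 0.168 -0.35   0.16 ]
orange [452 375  21  14 100] [462.3 380.7] [ 0.083 -0.394  0.138] depthpt [ 0.065 -0.42   0.074]
(323, 224) [ 0.468 -0.159  0.047]
(266, 206) [ 0.539 -0.019  0.018]
(299, 183) [ 0.584 -0.112  0.046]
```

View pics/crop.png

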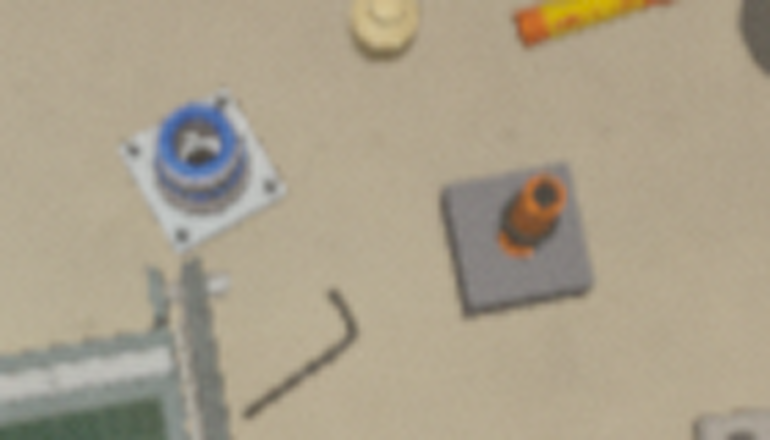

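```bash
cat >> h.py <<'E'
def rel(s,p): # world point for TCP -> tool-frame shift in mm; and upright correction
    Q=R.from_quat(s["tcp_rot"]); return (Q.inv().apply(np.array(p)-s["position"])*1000).round(1)
def tilt(s): # rotvec (tool axes) that brings tool z to straight down
    Q=R.from_quat(s["tcp_rot"]);d=Q.inv().apply([0,0,-1]);return np.cross([0,0,1],d).round(4)
E
python3 - <<'E'
from h import *
from rig import env
c=np.load("top.npy",allow_pickle=True).item()
print("mouth",onz(c,(265.9,205.6),.074),"plugtop",onz(c,(328.6,214.2),.138),"rest",onz(c,(324,223.6),.04), "spray",onz(c,(120,205),.2),"pens",onz(c,(382,175),.1))
s=env.state();print(tilt(s))
for p in((.42,.30,.43),(.46,-.15,.42)):print(rel(s,p))
E
```

```text
mouth [ 0.52801526 -0.01980275  0.074     ] plugtop [ 0.47569186 -0.16356951  0.138     ] rest [ 0.47020499 -0.16274166  0.04      ] spray [0.53977167 0.29369345 0.2       ] pens [ 0.56471858 -0.31563365  0.1       ]
[-0.0018  0.      0.    ]
[-320.8 -245.4  -25.7]
[-483.6 -666.8  -14.9]
```

>>> {"method": "servo_tool", "body": {
  "steps": [
    [[-20, -20, -50, 0, 0, 0, 1], [-60, -60, -96, 0, 0, 0, 1], [-100, -105, -96, 0, 0, 0, 1], [-140, -148, -96, 0, 0, 0, 1], [-182, -192, -96, 0, 0, 0, 1], [-224, -236, -96, 0, 0, 0, 1], [-268, -282, -96, 0, 0, 0, 1], [-268, -282, -96, 0, 0, 0, 1]]
  ]
}}

```text
clock: 1.1
position: [0.3613, 0.275, 0.5008]
tcp_rot: [0.144, 0.99, -0.001, 0.0]
wrist_force: [0.1, 1.6, 0.4]
width: 0.0854
```

```bash
python3 -c "
from h import *
from rig import env
s=env.state();print(s['qpos'].round(2),s['position'],tilt(s));print(rel(s,(.44,-.163,.43)))"
```

```text
[-0.83  0.23  0.14  1.9  -0.04  1.01  0.61] [0.36126172 0.27498929 0.50077163] [-0.0018  0.0012  0.    ]
[-200.4 -397.2   71.7]
```

>>> {"method": "servo_tool", "body": {
  "steps": [
    [[-25, -55, 0, 0, 0, 0, 1], [-52, -110, 10, 0, 0, 0, 1], [-80, -165, 20, 0, 0, 0, 1], [-108, -218, 32, 0, 0, 0, 1], [-136, -270, 44, 0, 0, 0, 1], [-164, -322, 56, 0, 0, 0, 1], [-190, -372, 68, 0, 0, 0, 1], [-200, -397, 72, 0, 0, 0, 1]]
  ]
}}

```text
clock: 2.1
position: [0.4422, -0.1592, 0.4278]
tcp_rot: [0.141, 0.99, -0.0, -0.0]
wrist_force: [-0.5, -0.1, 0.3]
width: 0.0854
```

>>> {"method": "servo_tool", "body": {
  "steps": [
    [[0, 0, 0, 0, 0, 0, 1], [0, 0, 0, 0, 0, 0, 1]]
  ]
}}

```text
clock: 2.35
position: [0.442, -0.1556, 0.4285]
tcp_rot: [0.139, 0.99, 0.001, -0.0]
wrist_force: [-0.5, 1.3, 0.0]
width: 0.0852
```

```bash
python3 - <<'E'
from h import *
from rig import env
s=env.state();c=env.camera("wrist");np.save("w1.npy",(c,s),allow_pickle=True)
print(s['position'],tilt(s),c["fx"],c["D"],np.round(c["T_tool_cam"],3).tolist())
cv2.imwrite("pics/w1.png",c["frame"])
for st,ce,m in blobs(c,(5,120,60),(16,255,255),4):print(st,ce.round(1),onz(c,ce,.138,s).round(4))
E
```

```text
[ 0.44200879 -0.15558408  0.42846885] [ 0.001  -0.0009  0.    ] 342.5363442387366 [0.00822331 0.         0.         0.         0.        ] [[0.0, 0.952, 0.306, 0.078], [1.0, -0.0, -0.001, 0.001], [-0.001, 0.306, -0.952, 0.03], [0.0, 0.0, 0.0, 1.0]]
[275 220  21  39 525] [284.6 237.3] [ 0.4641 -0.1593  0.138 ]
[224 302  29  23 360] [237.3 313.8] [ 0.5216 -0.2187  0.138 ]
[281 283  15  16 151] [288.3 290.2] [ 0.5115 -0.1695  0.138 ]
[277 206  16  10 126] [284.4 210.3] [ 0.442  -0.1532  0.138 ]
```

View pics/w1.png

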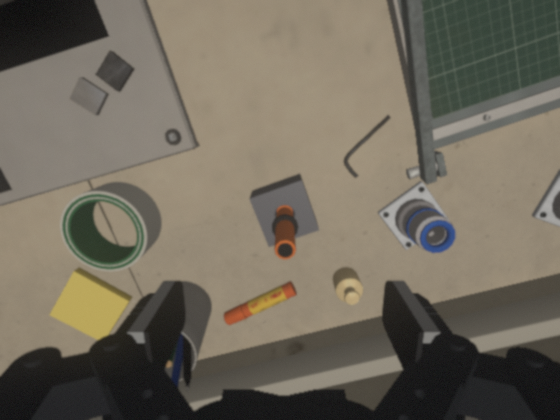

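The wrist view shows the plug's top face at about (286,250), the blue collar's top at (437,235), and the rest, key and weight clear of both.

```bash
python3 - <<'E'
from h import *
c,s=np.load("w1.npy",allow_pickle=True)
# plug top: dark disc/orange rim
f=c["frame"];print(onz(c,(286,250),.138,s).round(4),[dpt(c,(286,v),s).round(3).tolist() for v in (246,250,254)])
m=cv2.inRange(cv2.cvtColor(f,cv2.COLOR_BGR2HSV),(105,140,60),(125,255,255));m[:,:380]=0;m[:,480:]=0
cs=max(cv2.findContours(m,0,1)[0],key=cv2.contourArea);e=cv2.fitEllipse(cv2.convexHull(cs));print(e)
print("mouth",onz(c,e[0],.074,s).round(4),onz(c,(437,235),.074,s).round(4))
P=onz(c,(286,250),.138,s);print(P,rel(s,(P[0],P[1],.36)))
E
```

```text
[ 0.4752 -0.1613  0.138 ] [[0.471, -0.16, 0.14], [0.475, -0.161, 0.139], [0.478, -0.162, 0.139]]
((437.3773498535156, 236.06686401367188), (27.79989242553711, 32.96529006958008), 60.1263313293457)
mouth [ 0.529  -0.0169  0.074 ] [ 0.5278 -0.0171  0.074 ]
[ 0.4751539  -0.16125477  0.138     ] [-33.5   3.6  68.4]
```

>>> {"method": "servo_tool", "body": {
  "steps": [
    [[-34, 4, 30, 0, 0, 0, 1], [-34, 4, 70, 0, 0, 0, 1], [-34, 4, 110, 0, 0, 0, 1], [-34, 4, 140, 0, 0, 0, 1], [-34, 4, 156, 0, 0, 0, 1], [-34, 4, 156, 0, 0, 0, 1], [-34, 4, 156, 0, 0, 0, 1]]
  ]
}}

```text
clock: 3.28
position: [0.4761, -0.1619, 0.2735]
tcp_rot: [0.139, 0.99, 0.0, 0.001]
wrist_force: [0.3, 0.8, 0.9]
width: 0.0858
```

```bash
python3 - <<'E'
from h import *
from rig import env
s=env.state();c=env.camera("wrist")
print(s['position'],tilt(s),s['wrist_force'],rel(s,(.4752,-.1613,.272)))
cv2.imwrite("pics/w2.png",c["frame"])
E
```

```text
[ 0.47605347 -0.16190413  0.27347032] [ 0.0004  0.0012 -0.    ] [0.34287909 0.81424859 0.88522188] [1.  0.3 1.5]
```

View pics/w2.png

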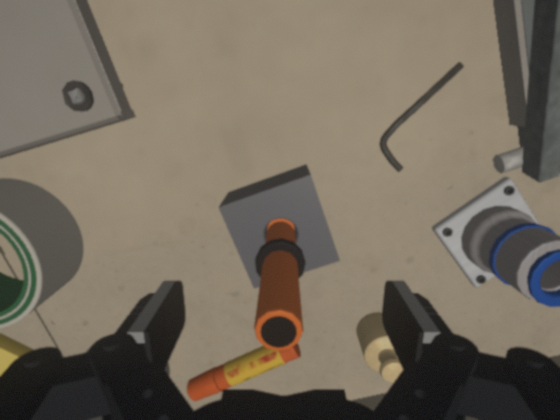

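The plug stands between the open fingers at about (279,330), and the weight is below fingertip level. Closing now.

>>> {"method": "servo_tool", "body": {
  "steps": [
    [[1, 0, 1, 0, 0, 0, -0.3], [1, 0, 1, 0, 0, 0, -1], [1, 0, 1, 0, 0, 0, -1], [1, 0, 1, 0, 0, 0, -1], [1, 0, 1, 0, 0, 0, -1], [1, 0, 1, 0, 0, 0, -1], [1, 0, 1, 0, 0, 0, -1], [1, 0, 1, 0, 0, 0, -1]]
  ],
  "force": 45
}}

```text
clock: 4.32
position: [0.4746, -0.1626, 0.2719]
tcp_rot: [0.14, 0.99, -0.0, 0.0]
wrist_force: [-0.9, 0.1, 6.2]
width: 0.0168
```

>>> {"method": "servo_tool", "body": {
  "steps": [
    [[0, 0, 0, 0, 0, 0, -1], [0, 0, 0, 0, 0, 0, -1]]
  ]
}}

```text
clock: 4.58
position: [0.4746, -0.1626, 0.2718]
tcp_rot: [0.14, 0.99, -0.0, 0.0]
wrist_force: [0.1, -0.6, 4.3]
width: 0.017
```

>>> {"method": "servo_tool", "body": {
  "steps": [
    [[0, 0, -8, 0, 0, 0, -1], [0, 0, -20, 0, 0, 0, -1], [0, 0, -35, 0, 0, 0, -1], [0, 0, -55, 0, 0, 0, -1], [0, 0, -75, 0, 0, 0, -1], [0, 0, -95, 0, 0, 0, -1], [0, 0, -95, 0, 0, 0, -1], [0, 0, -95, 0, 0, 0, -1]]
  ]
}}

```text
clock: 5.58
position: [0.4743, -0.1621, 0.3665]
tcp_rot: [0.139, 0.99, 0.0, -0.0]
wrist_force: [-0.4, -0.8, -1.1]
width: 0.0172
```

```bash
python3 - <<'E'
from h import *
from rig import env
s=env.state();print(s['position'],tilt(s),s['wrist_force'],s['width'],rel(s,(.500,-.017,.367)),rel(s,(.5285,-.017,.367)))
E
```

```text
[ 0.47434185 -0.1620988   0.3665342 ] [ 0.0002 -0.0004  0.    ] [-0.3576756  -0.7801797  -1.14358209] 0.01722356581712418 [ 15.4 146.5  -0.4] [-12.  154.4  -0.4]
```

>>> {"method": "servo_tool", "body": {
  "steps": [
    [[-1, 30, 0, 0, 0, 0, -1], [-3, 65, 0, 0, 0, 0, -1], [-6, 100, 0, 0, 0, 0, -1], [-9, 130, 0, 0, 0, 0, -1], [-12, 150, 0, 0, 0, 0, -1], [-12, 154, 0, 0, 0, 0, -1], [-12, 154, 0, 0, 0, 0, -1], [-12, 154, 0, 0, 0, 0, -1]]
  ]
}}

```text
clock: 6.58
position: [0.5282, -0.0191, 0.3667]
tcp_rot: [0.141, 0.99, -0.0, -0.0]
wrist_force: [0.7, 0.1, -0.8]
width: 0.0168
```

```bash
python3 - <<'E'
from h import *
from rig import env
s=env.state();c=env.camera("wrist");np.save("w3.npy",(c,s),allow_pickle=True)
t=env.camera("top");np.save("t3.npy",t,allow_pickle=True)
sc=env.camera("scene");np.save("s3.npy",sc,allow_pickle=True)
print(s['position'],tilt(s),s['wrist_force'],s['width'])
a=c["frame"][60:420,130:430]
cv2.imwrite("pics/w3.png",np.hstack([cv2.resize(a,(500,600)),cv2.resize(sc["frame"][150:270,270:330],(300,600))]))
E
```

```text
[ 0.52822483 -0.019051    0.36669639] [-0.0007 -0.0002  0.    ] [ 0.72283847  0.05560733 -0.75021207] 0.016821697278464224
```

View pics/w3.png

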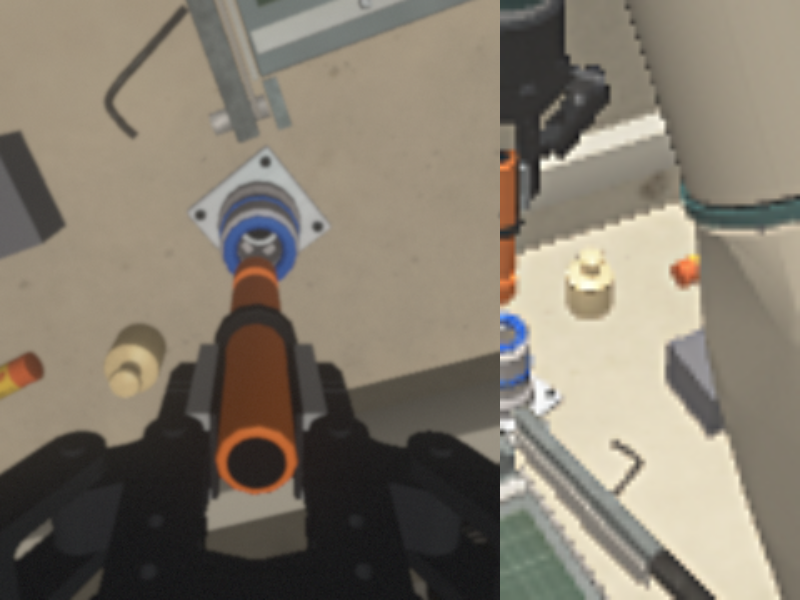

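In this view the collar's centre is at about crop (260,250). The plug hangs straight above it, with its top face at (256,460) and its head at (257,275). I'll put numbers on the remaining offset next.

```bash
python3 - <<'E'
from h import *
c,s=np.load("w3.npy",allow_pickle=True)
hsv=cv2.cvtColor(c["frame"],cv2.COLOR_BGR2HSV)
Q=R.from_quat(s["tcp_rot"])
def tool(p):return (Q.inv().apply(p-s["position"])*1000).round(1)
m=cv2.inRange(hsv,(105,140,60),(125,255,255));m[:,:240]=0;m[:,330:]=0;m[280:]=0
ys,xs=np.nonzero(m);print("blue bbox",xs.min(),xs.max(),ys.min(),ys.max())
# top ring upper part: outer ellipse of largest comp
k,l,st,ce=cv2.connectedComponentsWithStats(m)
for j in range(1,k):
    if st[j,4]>30:
        cs=cv2.findContours(np.uint8(l==j),0,1)[0][0];e=cv2.fitEllipse(cv2.convexHull(cs));print(st[j],e,onz(c,e[0],.074,s).round(4),tool(onz(c,e[0],.074,s)))
o=cv2.inRange(hsv,(3,120,50),(18,255,255))
for v in range(218,330,8):
    x=np.nonzero(o[v,240:330])[0]+240
    if len(x)<5: continue
    uv=((x.min()+x.max())/2,v);oo,d=ray(c,uv,s)
    ot=Q.inv().apply(oo-s["position"]);dt=Q.inv().apply(d);p=ot-dt*ot[0]/dt[0]
    print(v,x.min(),x.max(),(p*1000).round(1))
# top face
t=o.copy();t[:320]=0
print("top",tool(onz(c,(130+256/1.667,60+462/1.667),.2325,s)), dpt(c,(130+256/1.667,60+462/1.667),s).round(4))
E
```

```text
blue bbox 266 305 193 224
[266 193  20  28 138] ((276.6839599609375, 206.4817352294922), (19.915569305419922, 29.951902389526367), 31.718008041381836) [ 0.5242 -0.0224  0.074 ] [  2.9  -4.2 292.7]
[287 193  19  32 137] ((292.8683776855469, 208.39791870117188), (23.16919708251953, 31.87239646911621), 157.94448852539062) [ 0.5293 -0.0105  0.074 ] [  1.3   8.7 292.7]
218 275 291 [  0.    0.9 271.8]
226 271 294 [  0.    0.5 253.9]
234 271 295 [  0.    0.9 238.2]
242 270 296 [  0.    0.9 224.4]
258 273 294 [  0.    1.2 201.1]
266 267 300 [  0.    1.2 191.2]
274 265 301 [  0.    0.9 182.3]
282 265 302 [  0.    1.1 174.2]
290 264 303 [  0.    1.1 166.8]
298 263 304 [  0.    1.1 160. ]
306 262 305 [  0.    1.1 153.8]
314 261 306 [  0.    1.1 148.1]
322 261 306 [  0.    1.1 142.8]
top [ -0.4   1.1 134.2] [ 0.5278 -0.0179  0.234 ]
```

```bash
python3 - <<'E'
from h import *
c,s=np.load("w3.npy",allow_pickle=True)
Q=R.from_quat(s["tcp_rot"])
hsv=cv2.cvtColor(c["frame"],cv2.COLOR_BGR2HSV)
m=cv2.inRange(hsv,(105,140,60),(125,255,255));m[:,:240]=0;m[:,330:]=0;m[280:]=0
p=np.column_stack(np.nonzero(m)[::-1]).astype(np.float64)
W=np.array([onz(c,q,.074,s) for q in p]);T=Q.inv().apply(W-s["position"])[:,:2]*1000
from scipy.optimize import least_squares
h=cv2.convexHull(np.float32(T))[:,0]
r=least_squares(lambda v:np.hypot(h[:,0]-v[0],h[:,1]-v[1])-v[2],[0,1,18],loss="soft_l1");print("centre tool mm",r.x,np.abs(r.fun).max())
r=least_squares(lambda v:np.hypot(h[:,0]-v[0],h[:,1]-v[1])-18,[0,1],loss="soft_l1");print(r.x,r.fun.round(1))
E
```

```text
centre tool mm [-1.02823597  2.72858387 15.60003885] 0.6698159684723795
[-3.95045188  2.99090842] [-0.1  0.3  0.2 -0.2 -0.4 -0.6 -0.8 -0.9 -1.8 -2.1 -2.2 -2.3 -2.4 -3.1
 -3.5 -4.4 -4.6 -5.2 -3.8 -3.3 -2.9 -2.2 -2.2 -2.2 -2.1 -2.  -1.8 -1.6
 -1.3 -1.1 -0.3  0.  -0.  -0.   0.   0.7  0.4  0.3  0.  -0.1]
```

>>> {"method": "servo_tool", "body": {
  "steps": [
    [[-0.5, 2, 0, 0, 0, 0, -1], [-0.5, 2, 10, 0, 0, 0, -1], [-0.5, 2, 20, 0, 0, 0, -1], [-0.5, 2, 26, 0, 0, 0, -1], [-0.5, 2, 31, 0, 0, 0, -1], [-0.5, 2, 36, 0, 0, 0, -1], [-0.5, 2, 40, 0, 0, 0, -1], [-0.5, 2, 40, 0, 0, 0, -1]]
  ]
}}

```text
clock: 7.72
position: [0.5296, -0.0159, 0.3264]
tcp_rot: [0.139, 0.99, -0.0, -0.0]
wrist_force: [0.6, -1.0, -1.2]
width: 0.017
```

```bash
python3 - <<'E'
from h import *
from rig import env
s=env.state();c=env.camera("wrist")
print(s['position'],tilt(s),s['wrist_force'],s['ft_torque'],s['width'])
cv2.imwrite("pics/w4.png",cv2.resize(c["frame"][130:350,180:390],(600,600)))
E
```

```text
[ 0.52957982 -0.01587823  0.32642974] [-0.0001 -0.0005  0.    ] [ 0.61390964 -1.04390714 -1.17195384] [ 0.01785945 -0.015982   -0.00908383] 0.016962853787291815
```

View pics/w4.png

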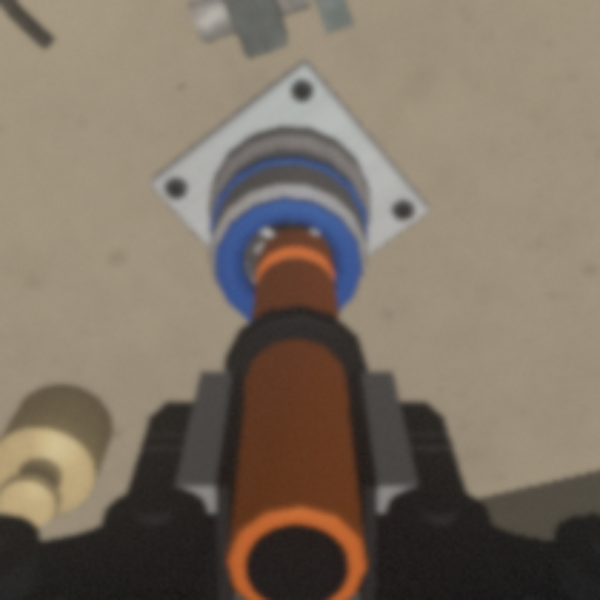

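```bash
cat > lat.py <<'E'
from h import *
from rig import env
s=env.state();c=env.camera("wrist");Q=R.from_quat(s["tcp_rot"])
hsv=cv2.cvtColor(c["frame"],cv2.COLOR_BGR2HSV)
def ytool(u,v,z=None):
    if z is not None: p=Q.inv().apply(onz(c,(u,v),z,s)-s["position"]);return (p*1000).round(1)
    o,d=ray(c,(u,v),s);o=Q.inv().apply(o-s["position"]);d=Q.inv().apply(d);return ((o-d*o[0]/d[0])*1000).round(1)
b=cv2.inRange(hsv,(100,120,50),(128,255,255));o=cv2.inRange(hsv,(3,110,40),(18,255,255))
for v in range(196,246,4):
    x=np.nonzero(b[v,230:340])[0]+230;y=np.nonzero(o[v,230:340])[0]+230
    print(v,(x.min(),x.max(),ytool((x.min()+x.max())/2,v,.074)) if len(x)>2 else "",(y.min(),y.max(),ytool((y.min()+y.max())/2,v)) if len(y)>2 else "")
print(s["position"],s["wrist_force"])
E
python3 lat.py
```

```text
196  
200  
204 (np.int64(275), np.int64(287), array([ 16.1,  -0.5, 252.7])) 
208 (np.int64(266), np.int64(295), array([ 13.3,  -0.8, 252.7])) 
212 (np.int64(261), np.int64(299), array([ 10.5,  -1.2, 252.7])) 
216 (np.int64(259), np.int64(302), array([  7.6,  -0.8, 252.7])) (np.int64(277), np.int64(287), array([0.000e+00, 1.000e-01, 2.767e+02]))
220 (np.int64(257), np.int64(303), array([  4.8,  -1.2, 252.7])) (np.int64(273), np.int64(293), array([  0. ,   0.9, 267.1]))
224 (np.int64(257), np.int64(304), array([  1.9,  -0.8, 252.7])) (np.int64(271), np.int64(294), array([  0. ,   0.5, 258.1]))
228 (np.int64(257), np.int64(304), array([ -1. ,  -0.8, 252.7])) (np.int64(270), np.int64(295), array([  0. ,   0.5, 249.8]))
232 (np.int64(257), np.int64(303), array([ -4. ,  -1.2, 252.7])) (np.int64(270), np.int64(295), array([  0. ,   0.6, 241.9]))
236 (np.int64(259), np.int64(302), array([ -6.9,  -0.9, 252.7])) (np.int64(270), np.int64(295), array([  0. ,   0.6, 234.6]))
240 (np.int64(261), np.int64(299), array([ -9.9,  -1.2, 252.7])) (np.int64(270), np.int64(296), array([  0. ,   0.9, 227.6]))
244  (np.int64(270), np.int64(296), array([  0. ,   0.9, 221.1]))
[ 0.52970174 -0.01592842  0.32668869] [ 0.24925293 -0.27030457 -1.2075301 ]
```

>>> {"method": "servo_tool", "body": {
  "steps": [
    [[-0.4, -1.6, 0, 0, 0, 0, -1], [-0.4, -1.6, 1, 0, 0, 0, -1], [-0.4, -1.6, 2, 0, 0, 0, -1], [-0.4, -1.6, 3, 0, 0, 0, -1], [-0.4, -1.6, 3, 0, 0, 0, -1]]
  ]
}}

```text
clock: 8.45
position: [0.5296, -0.0175, 0.3236]
tcp_rot: [0.139, 0.99, -0.0, -0.0]
wrist_force: [0.7, 0.0, -0.3]
width: 0.0168
```

>>> {"method": "servo_tool", "body": {
  "steps": [
    [[0, 0, 1, 0, 0, 0, -1], [0, 0, 2, 0, 0, 0, -1], [0, 0, 3, 0, 0, 0, -1], [0, 0, 3, 0, 0, 0, -1]]
  ]
}}

```text
clock: 8.95
position: [0.5296, -0.0175, 0.3206]
tcp_rot: [0.139, 0.99, -0.0, -0.0]
wrist_force: [-0.3, -0.2, -0.1]
width: 0.0165
```

>>> {"method": "servo_tool", "body": {
  "steps": [
    [[0, 0, 1, 0, 0, 0, -1], [0, 0, 2, 0, 0, 0, -1], [0, 0, 3, 0, 0, 0, -1], [0, 0, 3, 0, 0, 0, -1]]
  ]
}}

```text
clock: 9.45
position: [0.5296, -0.0176, 0.3176]
tcp_rot: [0.139, 0.99, -0.0, -0.0]
wrist_force: [-0.3, 1.2, -0.1]
width: 0.0166
```

>>> {"method": "servo_tool", "body": {
  "steps": [
    [[0, 0, 1, 0, 0, 0, -1], [0, 0, 2, 0, 0, 0, -1], [0, 0, 2, 0, 0, 0, -1]]
  ]
}}

```text
clock: 9.82
position: [0.5296, -0.0175, 0.3156]
tcp_rot: [0.139, 0.99, -0.0, -0.0]
wrist_force: [0.2, 0.5, -0.9]
width: 0.0167
```

>>> {"method": "servo_tool", "body": {
  "steps": [
    [[0, 0, 1, 0, 0, 0, -1], [0, 0, 2, 0, 0, 0, -1], [0, 0, 2, 0, 0, 0, -1]]
  ]
}}

```text
clock: 10.2
position: [0.5296, -0.0175, 0.3136]
tcp_rot: [0.139, 0.99, -0.0, -0.0]
wrist_force: [-0.6, -0.3, -0.3]
width: 0.017
```

>>> {"method": "servo_tool", "body": {
  "steps": [
    [[0, 0, 1, 0, 0, 0, -1], [0, 0, 2, 0, 0, 0, -1], [0, 0, 2, 0, 0, 0, -1]]
  ]
}}

```text
clock: 10.58
position: [0.5296, -0.0175, 0.3116]
tcp_rot: [0.139, 0.99, 0.0, -0.0]
wrist_force: [0.8, -0.1, -1.5]
width: 0.0172
```

>>> {"method": "servo_tool", "body": {
  "steps": [
    [[0, 0, 1, 0, 0, 0, -1], [0, 0, 2, 0, 0, 0, -1], [0, 0, 2, 0, 0, 0, -1]]
  ]
}}

```text
clock: 10.95
position: [0.5296, -0.0175, 0.3096]
tcp_rot: [0.139, 0.99, 0.0, -0.0]
wrist_force: [0.2, -0.7, -0.6]
width: 0.0171
```

>>> {"method": "servo_tool", "body": {
  "steps": [
    [[0, 0, 1, 0, 0, 0, -1], [0, 0, 2, 0, 0, 0, -1], [0, 0, 2, 0, 0, 0, -1]]
  ]
}}

```text
clock: 11.32
position: [0.5296, -0.0175, 0.3076]
tcp_rot: [0.139, 0.99, 0.0, -0.0]
wrist_force: [0.2, -0.5, -1.4]
width: 0.0172
```

>>> {"method": "servo_tool", "body": {
  "steps": [
    [[0, 0, 1, 0, 0, 0, -1], [0, 0, 2, 0, 0, 0, -1], [0, 0, 2, 0, 0, 0, -1]]
  ]
}}

```text
clock: 11.7
position: [0.5296, -0.0175, 0.3056]
tcp_rot: [0.139, 0.99, -0.0, -0.0]
wrist_force: [0.1, 0.4, -0.8]
width: 0.0169
```

>>> {"method": "servo_tool", "body": {
  "steps": [
    [[0, 0, 1, 0, 0, 0, -1], [0, 0, 2, 0, 0, 0, -1], [0, 0, 2, 0, 0, 0, -1]]
  ]
}}

```text
clock: 12.08
position: [0.5298, -0.0176, 0.3039]
tcp_rot: [0.139, 0.99, 0.0, 0.0]
wrist_force: [0.5, -0.4, 3.7]
width: 0.017
```

>>> {"method": "servo_tool", "body": {
  "steps": [
    [[0, 0, 1, 0, 0, 0, -1], [0, 0, 2, 0, 0, 0, -1], [0, 0, 2, 0, 0, 0, -1]]
  ]
}}

```text
clock: 12.45
position: [0.5298, -0.0176, 0.3018]
tcp_rot: [0.139, 0.99, 0.0, 0.0]
wrist_force: [-0.4, 0.8, 4.1]
width: 0.0171
```

>>> {"method": "servo_tool", "body": {
  "steps": [
    [[0, 0, 1, 0, 0, 0, -1], [0, 0, 2, 0, 0, 0, -1], [0, 0, 2, 0, 0, 0, -1]]
  ]
}}

```text
clock: 12.82
position: [0.5299, -0.0176, 0.3]
tcp_rot: [0.139, 0.99, 0.0, 0.0]
wrist_force: [-1.3, 0.7, 6.2]
width: 0.017
```

>>> {"method": "servo_tool", "body": {
  "steps": [
    [[0, 0, 1, 0, 0, 0, -1], [0, 0, 2, 0, 0, 0, -1], [0, 0, 2, 0, 0, 0, -1]]
  ]
}}

```text
clock: 13.2
position: [0.5296, -0.0175, 0.2973]
tcp_rot: [0.139, 0.99, -0.0, -0.0]
wrist_force: [-0.4, -0.4, 0.7]
width: 0.0169
```

>>> {"method": "servo_tool", "body": {
  "steps": [
    [[0, 0, 1, 0, 0, 0, -1], [0, 0, 2, 0, 0, 0, -1], [0, 0, 2, 0, 0, 0, -1]]
  ]
}}

```text
clock: 13.58
position: [0.5295, -0.0175, 0.2955]
tcp_rot: [0.139, 0.99, -0.0, -0.0]
wrist_force: [0.6, 0.5, 0.0]
width: 0.0169
```

>>> {"method": "servo_tool", "body": {
  "steps": [
    [[0, 0, 1, 0, 0, 0, -1], [0, 0, 2, 0, 0, 0, -1], [0, 0, 2, 0, 0, 0, -1]]
  ]
}}

```text
clock: 13.95
position: [0.5295, -0.0175, 0.2935]
tcp_rot: [0.139, 0.99, -0.0, -0.0]
wrist_force: [0.8, -0.5, 1.1]
width: 0.0168
```

>>> {"method": "servo_tool", "body": {
  "steps": [
    [[0, 0, 1, 0, 0, 0, -1], [0, 0, 2, 0, 0, 0, -1], [0, 0, 3, 0, 0, 0, -1], [0, 0, 3, 0, 0, 0, -1]]
  ]
}}

```text
clock: 14.45
position: [0.5296, -0.0175, 0.2905]
tcp_rot: [0.139, 0.99, -0.0, -0.0]
wrist_force: [0.6, -0.6, 0.5]
width: 0.0168
```

>>> {"method": "servo_tool", "body": {
  "steps": [
    [[0, 0, 1, 0, 0, 0, -1], [0, 0, 2, 0, 0, 0, -1], [0, 0, 3, 0, 0, 0, -1], [0, 0, 3, 0, 0, 0, -1]]
  ]
}}

```text
clock: 14.95
position: [0.5296, -0.0175, 0.2875]
tcp_rot: [0.139, 0.99, -0.0, -0.0]
wrist_force: [0.2, -0.9, 0.0]
width: 0.0169
```

>>> {"method": "servo_tool", "body": {
  "steps": [
    [[0, 0, 0.5, 0, 0, 0, -1], [0, 0, 1, 0, 0, 0, -1], [0, 0, 1.5, 0, 0, 0, -1], [0, 0, 1.5, 0, 0, 0, -1]]
  ]
}}

```text
clock: 15.45
position: [0.5296, -0.0175, 0.2862]
tcp_rot: [0.139, 0.99, 0.0, -0.0]
wrist_force: [-0.5, 0.3, 1.9]
width: 0.0169
```

>>> {"method": "servo_tool", "body": {
  "steps": [
    [[0, 0, 0.5, 0, 0, 0, -1], [0, 0, 1, 0, 0, 0, -1], [0, 0, 1.5, 0, 0, 0, -1], [0, 0, 1.5, 0, 0, 0, -1]]
  ]
}}

```text
clock: 15.95
position: [0.5296, -0.0175, 0.2846]
tcp_rot: [0.139, 0.99, 0.0, -0.0]
wrist_force: [0.1, -0.1, 1.2]
width: 0.0172
```

Half-millimetre steps from here. The snap should come near z = 0.2815 and the stop near 0.2795.

>>> {"method": "servo_tool", "body": {
  "steps": [
    [[0, 0, 0.5, 0, 0, 0, -1], [0, 0, 1, 0, 0, 0, -1], [0, 0, 1, 0, 0, 0, -1]]
  ]
}}

```text
clock: 16.32
position: [0.5296, -0.0175, 0.2836]
tcp_rot: [0.139, 0.99, 0.0, -0.0]
wrist_force: [0.1, -0.2, 1.4]
width: 0.0168
```

>>> {"method": "servo_tool", "body": {
  "steps": [
    [[0, 0, 0.5, 0, 0, 0, -1], [0, 0, 1, 0, 0, 0, -1], [0, 0, 1, 0, 0, 0, -1]]
  ]
}}

```text
clock: 16.7
position: [0.5294, -0.0175, 0.2824]
tcp_rot: [0.139, 0.99, -0.0, -0.0]
wrist_force: [-0.1, 0.1, -0.8]
width: 0.0166
```

>>> {"method": "servo_tool", "body": {
  "steps": [
    [[0, 0, 0.5, 0, 0, 0, -1], [0, 0, 1, 0, 0, 0, -1], [0, 0, 1, 0, 0, 0, -1]]
  ]
}}

```text
clock: 17.08
position: [0.5296, -0.0175, 0.2816]
tcp_rot: [0.139, 0.99, 0.0, -0.0]
wrist_force: [0.3, 0.7, -0.2]
width: 0.0166
```

>>> {"method": "servo_tool", "body": {
  "steps": [
    [[0, 0, 0.5, 0, 0, 0, -1], [0, 0, 0.5, 0, 0, 0, -1]]
  ]
}}

```text
clock: 17.32
position: [0.5296, -0.0175, 0.2812]
tcp_rot: [0.139, 0.99, 0.0, -0.0]
wrist_force: [0.8, -0.6, -1.7]
width: 0.017
```

>>> {"method": "servo_tool", "body": {
  "steps": [
    [[0, 0, 0.4, 0, 0, 0, -1], [0, 0, 0.4, 0, 0, 0, -1]]
  ]
}}

```text
clock: 17.58
position: [0.5296, -0.0175, 0.2808]
tcp_rot: [0.139, 0.99, 0.0, -0.0]
wrist_force: [-0.3, -0.7, -1.0]
width: 0.017
```

>>> {"method": "servo_tool", "body": {
  "steps": [
    [[0, 0, 0.3, 0, 0, 0, -1], [0, 0, 0.3, 0, 0, 0, -1]]
  ]
}}

```text
clock: 17.82
position: [0.5297, -0.0176, 0.2806]
tcp_rot: [0.14, 0.99, 0.0, 0.0]
wrist_force: [0.2, -1.0, 0.5]
width: 0.0169
```

>>> {"method": "servo_tool", "body": {
  "steps": [
    [[0, 0, 0.3, 0, 0, 0, -1], [0, 0, 0.3, 0, 0, 0, -1]]
  ]
}}

```text
clock: 18.08
position: [0.5297, -0.0176, 0.2805]
tcp_rot: [0.139, 0.99, 0.0, 0.0]
wrist_force: [-0.6, -0.3, 3.7]
width: 0.0172
```

The plug is on the stop: z is 0.2805 with about 4.5 N over the baseline, and the depth is about 55 mm. Now the tug.

>>> {"method": "servo_tool", "body": {
  "steps": [
    [[0, 0, -0.7, 0, 0, 0, -1], [0, 0, -1.4, 0, 0, 0, -1], [0, 0, -2, 0, 0, 0, -1], [0, 0, -2.5, 0, 0, 0, -1], [0, 0, -3, 0, 0, 0, -1], [0, 0, -3.4, 0, 0, 0, -1], [0, 0, -3.4, 0, 0, 0, -1]]
  ]
}}

```text
clock: 18.95
position: [0.5295, -0.0175, 0.2834]
tcp_rot: [0.139, 0.99, -0.0, -0.0]
wrist_force: [0.5, -0.7, -4.9]
width: 0.0166
```

>>> {"method": "servo_tool", "body": {
  "steps": [
    [[0, 0, -0.5, 0, 0, 0, -1], [0, 0, -1, 0, 0, 0, -1], [0, 0, -1.5, 0, 0, 0, -1], [0, 0, -1.5, 0, 0, 0, -1]]
  ]
}}

```text
clock: 19.45
position: [0.5295, -0.0175, 0.2849]
tcp_rot: [0.139, 0.99, -0.0, -0.0]
wrist_force: [0.5, -0.3, -6.9]
width: 0.0172
```

>>> {"method": "servo_tool", "body": {
  "steps": [
    [[0, 0, -0.5, 0, 0, 0, -1], [0, 0, -0.9, 0, 0, 0, -1], [0, 0, -0.9, 0, 0, 0, -1], [0, 0, -0.9, 0, 0, 0, -1], [0, 0, -0.9, 0, 0, 0, -1]]
  ]
}}

```text
clock: 20.08
position: [0.5295, -0.0175, 0.2859]
tcp_rot: [0.139, 0.99, 0.0, -0.0]
wrist_force: [1.2, 0.4, -8.8]
width: 0.0171
```

```bash
python3 - <<'E'
from h import *
from rig import env
f=[];
s=env.state();print(s['position'],s['wrist_force'])
c=env.camera("wrist");f=c["frame"]
cv2.imwrite("pics/w5.png",cv2.resize(f[150:290,210:360],(643,600),interpolation=cv2.INTER_CUBIC))
print(env.state()['wrist_force'])
E
```

```text
[ 0.52951714 -0.01750874  0.28591255] [ 1.19148906  0.43751688 -8.75801047]
[-0.62060917 -0.10481748 -9.17127789]
```

View pics/w5.png

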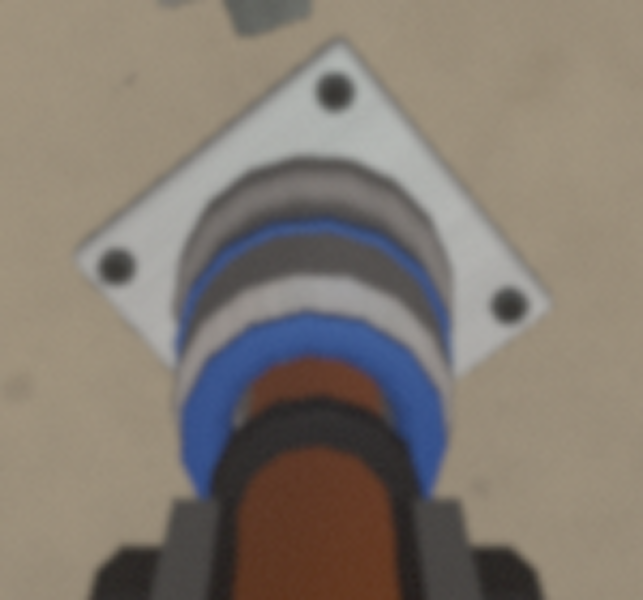

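The plug is seated with its flange just above the blue collar. The pull is about 8 N net with the plug 5.4 mm above the stop, which agrees with a collar rise of about 3 mm. I'll lower it, compare pictures, and release.

>>> {"method": "servo_tool", "body": {
  "steps": [
    [[0, 0, 1, 0, 0, 0, -1], [0, 0, 2, 0, 0, 0, -1], [0, 0, 3, 0, 0, 0, -1], [0, 0, 4, 0, 0, 0, -1], [0, 0, 5, 0, 0, 0, -1], [0, 0, 5, 0, 0, 0, -1]]
  ]
}}

```text
clock: 20.88
position: [0.53, -0.0176, 0.2814]
tcp_rot: [0.14, 0.99, 0.0, 0.001]
wrist_force: [-0.4, -0.5, -1.9]
width: 0.017
```

```bash
python3 - <<'E'
from h import *
from rig import env
s=env.state();print(s['position'],s['wrist_force'])
c=env.camera("wrist");f=c["frame"]
cv2.imwrite("pics/w6.png",np.hstack([cv2.resize(cv2.imread("pics/w5.png"),(400,373)),cv2.resize(f[150:290,210:360],(400,373),interpolation=cv2.INTER_CUBIC)]))
E
```

```text
[ 0.52996088 -0.01760339  0.28136946] [-0.42548739 -0.52254265 -1.90289754]
```

View pics/w6.png

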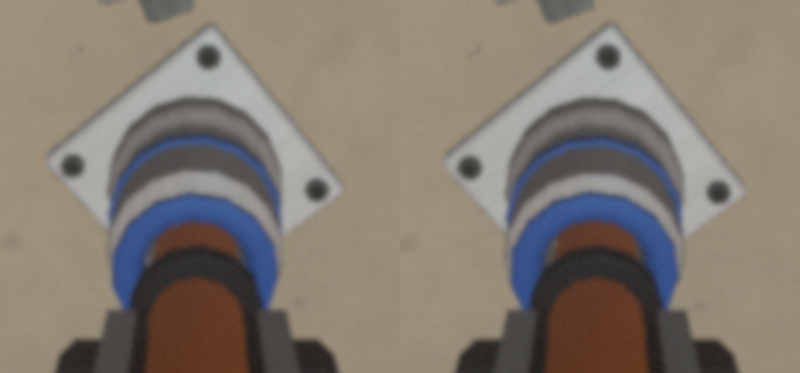

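The two pictures differ little, because the camera moved along with the tool. The silver band does shrink relative to the base plate once lowered. Releasing now.

>>> {"method": "servo_tool", "body": {
  "steps": [
    [[0, 0, 0, 0, 0, 0, -0.5], [0, 0, 0, 0, 0, 0, -0.3], [0, 0, 0, 0, 0, 0, 0], [0, 0, 0, 0, 0, 0, 0.2], [0, 0, 0, 0, 0, 0, 0.2], [0, 0, 0, 0, 0, 0, 0.2]]
  ]
}}

```text
clock: 21.68
position: [0.5296, -0.0175, 0.281]
tcp_rot: [0.139, 0.99, 0.0, -0.0]
wrist_force: [0.0, -0.2, -0.5]
width: 0.0512
```

>>> {"method": "servo_tool", "body": {
  "steps": [
    [[0, 0, -10, 0, 0, 0, 0.2], [0, 0, -25, 0, 0, 0, 0.2], [0, 0, -45, 0, 0, 0, 0.2], [0, 0, -70, 0, 0, 0, 0.2], [0, 0, -100, 0, 0, 0, 0.2], [0, 0, -120, 0, 0, 0, 0.2], [0, 0, -120, 0, 0, 0, 0.2], [0, 0, -120, 0, 0, 0, 0.2]]
  ]
}}

```text
clock: 22.68
position: [0.5292, -0.0174, 0.4008]
tcp_rot: [0.139, 0.99, 0.0, -0.0]
wrist_force: [-0.3, -0.4, -0.9]
width: 0.051
```

```bash
python3 - <<'E'
from h import *
from rig import env
s=env.state();print(s['position'],s['wrist_force'],s['width'])
c=env.camera("wrist");f=c["frame"];sc=env.camera("scene")
cv2.imwrite("pics/w7.png",np.hstack([f[:,130:430],sc["frame"][100:310,200:350].repeat(2,0).repeat(2,1)]))
hsv=cv2.cvtColor(f,cv2.COLOR_BGR2HSV)
for st,ce,m in blobs(c,(3,110,40),(18,255,255),3):print(st,ce.round(1),onz(c,ce,.13,s).round(3),dpt(c,ce,s).round(3))
d=c["depth"];P=[dpt(c,(u,v),s) for v in range(200,330,2) for u in range(262,300,2) if d[v,u]>0]
P=np.array(P);i=P[:,2]>.1;print("top z",P[i][:,2].max().round(4),P[P[:,2]>P[:,2].max()-.004].mean(0).round(4))
E
```

```text
[ 0.52924624 -0.01743188  0.40081511] [-0.28377815 -0.44323706 -0.94522057] 0.05101099237483922
[271 197  25  42 638] [283.1 215. ] [ 0.527 -0.016  0.13 ] [ 0.522 -0.014  0.147]
[ 85 279  34  27 470] [100.5 293.4] [ 0.55  -0.173  0.13 ] [ 0.593 -0.254  0.02 ]
[131 258  33  20 329] [149.9 268.1] [ 0.54  -0.127  0.13 ] [ 0.579 -0.187  0.02 ]
top z 0.149 [ 0.5295 -0.0165  0.1473]
```

View pics/w7.png

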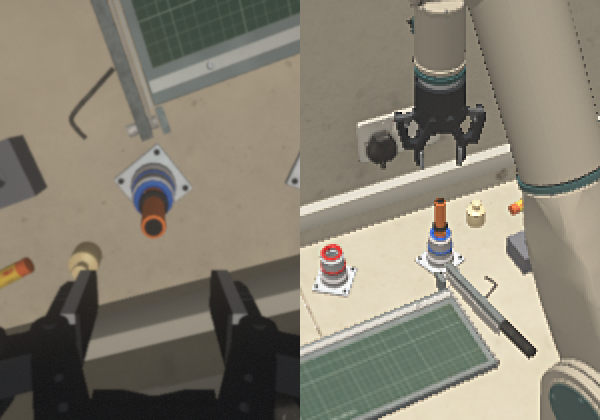

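The plug stands upright in the blue port with its top at z = 0.147, so the tip is about 54 mm deep. The gripper is clear and the bystanders look undisturbed, so I'm handing in.

```bash
python3 -c "
from rig import env
print(env.job_done(), env.state()['clock'])"
```

```text
the job is handed in; nothing more can be done
the job is handed in; nothing more can be done
```

The orange plug is seated in the blue port, I tugged it to test the lock, and I let go. The job was handed in at about 23 s; no verdict is reported.

- **Insertion:** the claws first resisted about 31 mm below the mouth. The cone peaked at about 6–7 N, and the force dropped as the claws snapped into the groove. The tip met the stop about 55 mm down, pressed with about 4.5 N. Forces were read only between moves, but none came near 25 N.
- **Tug:** the plug had about 2.7 mm of free play, then the pull rose steadily to about 8 N. By the spring figures given, that is a collar rise of about 2.7–3 mm.
- **Weak check:** the before-and-after pictures of the tug showed the collar rising only weakly, because the wrist camera moved with the arm. The proof of locking therefore rests on the force and position readings.
- **Last look:** the plug stands upright and centred on the port to within about 1–2 mm. Its top is at about 0.147 m, which puts the tip about 54 mm below the mouth. The gripper was well clear, and the bystanders in view looked undisturbed.

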